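# Unlock the pin press and make one stroke

### The job

Draw the lock plate up out of the bracelet-pin press and hang it by its eye on the peg of the stand, so that it hangs free. Then turn the press's flywheel by its handle clockwise, seen from above, through exactly one full turn, so that the slide goes out to the bracelet and comes fully back and the rim's fork is back over the lock pocket; do not run on into a second stroke. Leave everything else on the bench where it is.

Things in the scene. Friction and masses are not known exactly. Their poses are not given: they have to be found in the camera images.
- press: Grey cast bench press with a steel flywheel on top, fixed to the bench. Origin: on the bench below the wheel axis; z up. Base from x = -80 to 190, 130 wide. The lock pocket is on its -x side; on the +x side a steel slide with a white foot goes 27 out towards the anvil and back in one wheel turn. Head 130 x 120, top at height 112; anvil post from x = 154 to 180, 138 tall.
- pocket (a point): Centre of the mouth of the lock pocket, 93 from the wheel axis on the press's -x side, height 125: an open-topped slot 11 wide (press y) and 40 long (press x), floor 30 below the mouth. Axes as the press.
- wheel_axis (a point): Point on the flywheel's upright axis at the rim's mid-height (140 above the bench); does not turn; axes as the press.
- flywheel (a joint): Turn of the flywheel in rad, growing clockwise seen from above; 0 at the start (slide drawn back). A stop 0.1 behind 0 prevents turning back. One full turn = 6.283; it can be driven on past that. Open spoked wheel, rim 144 outside diameter, 16 thick, top at height 148. Friction 0.06 N m plus 0.05 N m per rad/s: it hardly coasts.
- fork (a point): Middle of the fork: two lugs on the flywheel's rim, 16 apart, reaching out to 99 from the axis, top at height 147. It turns with the wheel. At joint 0 it straddles the lock plate, straight above the pocket; this point is 88 from the axis, at height 140.
- handle_top (a point): Centre of the top of the flywheel's upright black crank handle; it goes round with the wheel, 50 from the axis. Round sleeve 24 in diameter, from height 150 to 205, free to spin on its pin, so a gripper can hold it all round without turning about itself. At joint 0 it is on the press's +y side.
- lock: Loose lock plate, bare aluminium, 141 long, 8 thick, about 0.16 kg. Origin: centre of its lower end; z along it, y through its thickness, x across. Blade 36 wide, 68 long; above it the eye; on top a grip tab. At the start it stands upright 30 deep in the pocket, axes as the press, and blocks the fork. Pinch the tab across the 8 mm and draw it straight up.
- eye (a point): Centre of the lock plate's round eye, 30 inside and 46 outside diameter, 85 above the plate's lower end; axes as the plate, hole axis along y. The blade is heavier than the tab: hung by the eye, the plate hangs tab up.
- tab_top (a point): Centre of the upper end of the lock plate's grip tab, 141 from its lower end (56 above the eye's centre). The tab is 24 wide, 8 thick, and 35 long down to the eye's ring.
- stand: Steel peg stand fixed to the bench. Origin: centre of the underside of its 110 x 110 x 14 base. An upright post, 16 (x) x 30 (y), stands at its +x side (x from 22 to 38), top at height 178. One steel peg sticks out of the post towards the stand's -x, at height 170.
- peg_mid (a point): Point on the centre line of the peg (8 in diameter, height 170), 28 out from the post; axes as the stand, free end to -x. The peg runs level to 32 beyond this point, then slopes up 10 over its last 12 (topmost point 14 above the centre line). With the plate hung, the eye's centre is 11 below the centre line.
- parts_tray: Bystander: clear plastic parts tray, 140 x 100 x 26, two compartments. Origin: centre of its underside.
- lid_tray: Bystander: clear plastic parts tray, 140 x 100 x 26, four compartments. Origin: centre of its underside.
- jar: Bystander: small glass jar with steel lid, 48 diameter, 60 tall. Origin: centre of its underside.
- holder: Bystander: steel movement holder (small vice with a brass movement on it), 70 x 55 x 24. Origin: centre of its underside.
- screwdriver: Bystander: black-handled screwdriver, 160 long, lying along its own x. Origin: centre of its underside (near its middle).
- loupe: Bystander: black eye loupe, 42 diameter, 34 tall. Origin: centre of its underside.
- watch: Bystander: wrist watch on a grey cushion, 85 x 70 x 38. Origin: centre of its underside.
Not all that is in view belongs to the job. Leave any green look-alike of the lock alone.

How it is judged:
By the outcome, as a careful person would: the job done as asked, in the order asked, and still so for the second after the job is handed in, with the robot touching nothing.
It also fails if it takes over 67 s, if anything falls off the work surface, if the arm or the gripper's body presses on something with over 40 N, if the wrist force passes 120 N, or if a joint passes its speed limit or range.

### The arm

A 7-joint arm with a two-finger parallel gripper is mounted at the origin on the work surface. World frame = base frame: x ahead of the robot, y to its left, z up, the work surface at z = 0. Lengths are in m, angles in degrees, forces in N, time in s.
With the tool pointing down it reaches from about 0.4 to 0.875 m from the base axis. Payload 6.5 kg.
Tool frame: the origin (TCP) lies at the very end of the fingers, on their centre line; the grasp point (between the pads) lies 19 mm behind it; z points along the fingers, y is the line along which they close (so a half turn about z gives the same grasp; the last joint's range is limited). The gripper opens to 85 mm and grips with 20 to 120 N. Pads are 22 mm wide; open, the fingers measure 114 mm over their backs; the gripper's body (76 mm by 85 mm) begins 54 mm behind the grasp point. The pads swing forward as they close: fully open they stand 13 mm farther back than shut.
Start: joints at [-76.788, 30.733, -0.252, 88.115, 0.149, 61.152, -4.079], TCP at [0.19, 0.622, 0.231] pointing down, gripper open.
Joint ranges: [-154.64, 154.64], [-21.42, 123.67], [-72.66, 72.17], [13.99, 137.28], [-74.86, 254.86], [10.95, 109.41], [-158.01, 158.01]. Speed limits (degrees/s): [136.94, 136.94, 180, 180, 180, 180, 180].

### API

Orientations are given as [roll, pitch, yaw] about the fixed x, y, z axes, in that order (R = Rz(yaw) Ry(pitch) Rx(roll)).
In Python, from plant import * gives the robot as it stands.
- The arm moves only by the tool apply_moves, never from a script. Its argument "moves" is a list of rows, each a list of 4 numbers: the shift along the tool's x, y, z in mm, then the turn about the tool's z in units of 10 degrees (1.0 is 10 degrees). In form: [[tx, ty, tz, spin], ...]. A call has 1 to 8 rows; each row shifts and turns the commanded pose from where the row before left it, along the tool's axes as they then stand; what a row does not reach is not made up. A row lasts 1/8 s, in which the tool goes at most 62.5 mm and 10.7 degrees, less where a joint would pass 70% of its speed; a pose out of reach is approached as far as the arm can. A call with a gripper value outside its range is refused whole. "hand" is the closure in counts, from 0 (fully open) to 255 (shut), set as the call begins (left out, the last holds). The fingers move at their own pace and stop on an object; "squeeze" is the grip in N (left out, the last holds). Time passes only in rows, so rows that do not move let the fingers close. It gives the time, the measured TCP pose, the force, the opening and the grip force at its end, in the units of the state.
- get_state(): the state, without advancing time (a new reading comes with each control period).
- snapshot(name): name is "side" or "top"; returns the picture (384x512x3 uint8, red, green, blue); there is no depth.
- camera_info(name): a dict with "vertical_fov" (degrees; the focal length in pixels is half the picture's height over the tangent of half this angle, whatever the lens; pixels are square), "cx", "cy" (the principal point, pixels), "rvec" (rotation vector, rad) and "tvec" (3), from world to camera coordinates, as OpenCV has them. Camera axes: x right, y down, z forward; pixel columns grow to the right and rows downward; lengths in m; the calibration is good to about 2 mm. A picture is of the moment at which its call begins. camera_info takes no time and is no camera call.
- job_done(): hands the job in; it is judged then, once.
The state is a dict: "time": time; "joint_pos": joint angles; "qd": joint speeds; "joint_torque": joint torques, N m; "ee_pos": TCP position; "tool_rot": TCP orientation; "wrist_force": force on the tool from outside, world axes, zero at the start; "ft_torque": the same for the moment, N m; "gripper_width": finger opening in m; "grip_force": force on a finger pad.
Only numpy, scipy, OpenCV 4.12 (cv2) and the standard library are available. Lean on these libraries where they do the work, as an engineer would, in place of code of your own. Each camera call takes 0.05 s, during which the arm holds its last target. There are 200 camera calls.

## Working session

There is one attempt and no reset: what is moved stays moved. The work goes in short steps, Python scripts to look and compute and a tool call to move; the robot and the scene stay as the last step left them, time stands still between calls to the robot, and variables do not carry over. Pictures are saved under pics/ and viewed, at most 10 in all, crops included, and the job is handed in when it is done.

Besides the shell and the picture viewer there is one more tool, called in YAML: its name, and indented under it one key for each argument. apply_moves: Moves the arm, as the interface text tells. Its arguments: {"type":"object","properties":{"moves":{"type":"array","items":{"type":"array","items":{"type":"number"}}},"hand":{"type":"number"},"squeeze":{"type":"number"}},"required":["moves"]}

```bash
mkdir -p pics; ls; python3 - <<'E'
from plant import *
import cv2
for n in("side","top"):
    cv2.imwrite(f"pics/{n}0.png",cv2.cvtColor(snapshot(n),cv2.COLOR_RGB2BGR)); print(camera_info(n))
print(get_state())
E
```

```text
pics
{'vertical_fov': 52.604735546365426, 'cx': 252.35006517258657, 'cy': 188.77412402113356, 'rvec': array([ 2.038341  , -0.85609683,  0.45311979]), 'tvec': array([-0.37729371,  0.36544914,  0.9292333 ])}
{'vertical_fov': 49.3112921948599, 'cx': 251.14129739565058, 'cy': 192.05748046464728, 'rvec': array([ 2.16691535, -2.18954015,  0.08881459]), 'tvec': array([0.04065616, 0.58090054, 1.31999501])}
{'time': 0.1, 'joint_pos': array([-76.789579  ,  30.7728238 ,  -0.25427854,  88.16442349,
         0.14800058,  61.15102681,  -4.0794773 ]), 'qd': array([-0.06503896, -0.02141875, -0.02422154, -0.06708638,  0.04488192,
       -0.02021086,  0.02206296]), 'joint_torque': array([ 2.27361481e-03, -5.84571934e+01,  1.05179373e+00, -2.59779596e+01,
        1.26061912e-02,  4.59565257e-03,  3.58016098e-05]), 'ee_pos': array([0.18992385, 0.62105106, 0.23050863]), 'tool_rot': array([-1.79912238e+02,  5.68335427e-03,  1.63000193e+02]), 'wrist_force': array([-0.51213794, -0.18360569, -0.09494461]), 'ft_torque': array([-0.05958719, -0.02309161,  0.01773515]), 'grip_force': 0.0, 'gripper_width': 0.08554341663092543}
```

View pics/side0.png

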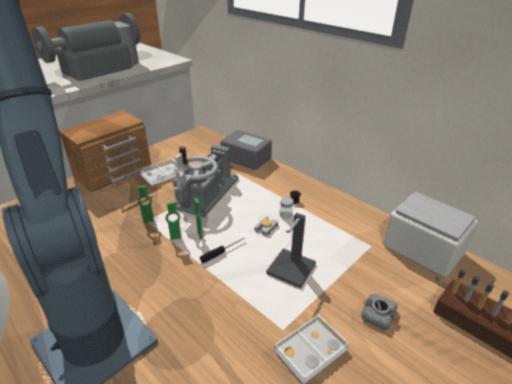

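View pics/top0.png

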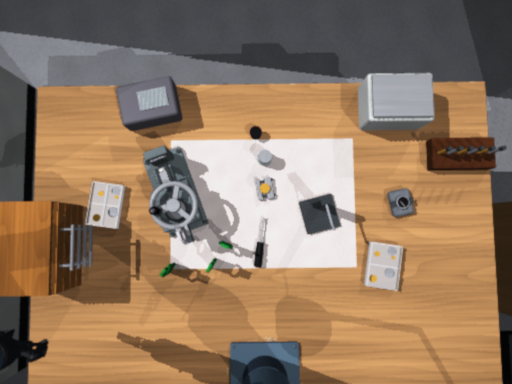

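The side view has the press around (205,180) and the stand at (292,260). In the top view the wheel centre is near (173,205), the handle at (155,210), and the stand base at (320,213) with its post to the right. Three green look-alikes are at (167,270), (211,265) and (225,245) in the top view. Next I'll enlarge both the press and the stand.

```bash
cat > h.py <<'E'
import numpy as np, cv2
from plant import *
def cam(n):
    c=camera_info(n); f=192/np.tan(np.radians(c["vertical_fov"])/2)
    K=np.array([[f,0,c["cx"]],[0,f,c["cy"]],[0,0,1]]); R=cv2.Rodrigues(c["rvec"])[0]; t=np.array(c["tvec"]).reshape(3)
    return K,R,t
def proj(n,P):
    K,R,t=cam(n); q=(np.atleast_2d(P)@R.T+t)@K.T; return q[:,:2]/q[:,2:]
def ray(n,uv):
    K,R,t=cam(n); d=R.T@np.linalg.solve(K,[*uv,1]); return -R.T@t,d/np.linalg.norm(d)
def onz(n,uv,z):
    o,d=ray(n,uv); return o+d*(z-o[2])/d[2]
def tri(a,b):  # side px, top px
    P=[cam(n)[0]@np.c_[cam(n)[1],cam(n)[2]] for n in("side","top")]
    X=cv2.triangulatePoints(P[0],P[1],np.float64(a).reshape(2,1),np.float64(b).reshape(2,1))[:,0]
    return X[:3]/X[3]
def snap(n,f=None):
    im=cv2.cvtColor(snapshot(n),cv2.COLOR_RGB2BGR)
    if f: cv2.imwrite(f,im)
    return im
def crop(im,x,y,w,h,s): return cv2.resize(im[y:y+h,x:x+w],None,fx=s,fy=s,interpolation=cv2.INTER_CUBIC)
E
python3 - <<'E'
from h import *
s=cv2.imread("pics/side0.png");t=cv2.imread("pics/top0.png")
cv2.imwrite("pics/c1.png",np.hstack([crop(s,130,135,125,120,3.2),crop(t,135,135,125,120,3.2)][:2]) if 1 else 0)
cv2.imwrite("pics/c2.png",np.hstack([crop(s,250,195,80,100,5),crop(t,280,165,80,100,5)]))
E
```

```text
(no output)
```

View pics/c1.png

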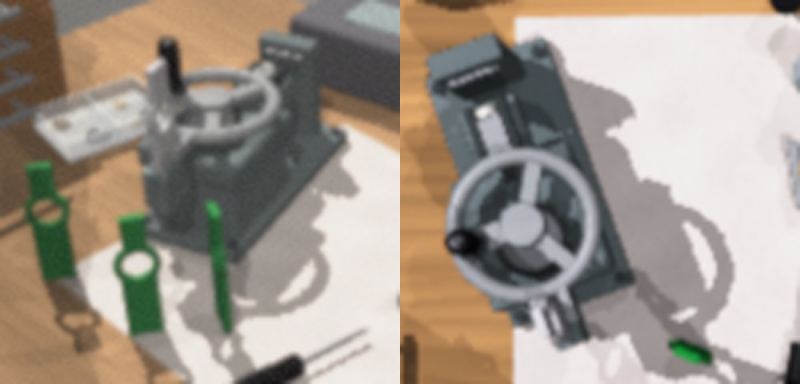

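View pics/c2.png

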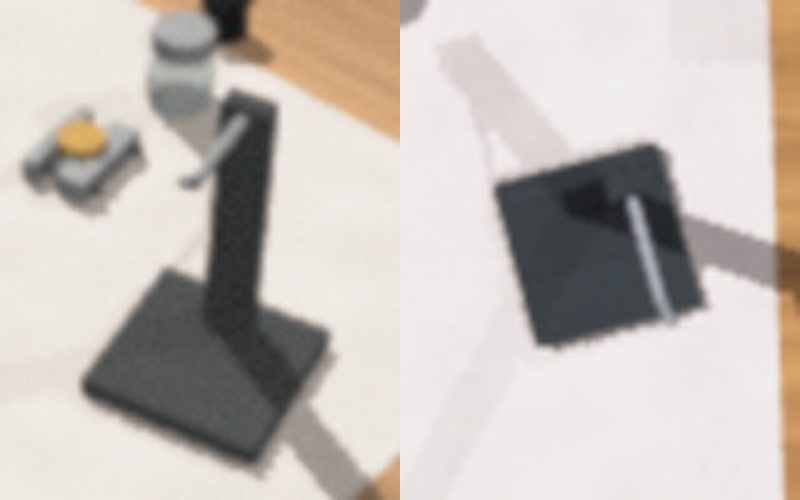

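Here is what the crops show, converted to full-image pixels:

- **Lock:** the bare aluminium plate stands in the fork. Its tab top is at about side (179,154) and top (178,235). The green look-alikes at side (145,205), (173,220) and (199,217) stand on the bench, not in the press, so the aluminium one is the lock.
- **Handle:** the black handle top is at side (182,148) and top (155,210).
- **Peg:** it runs from side (298.6,218.6) to (287,231.6), and from top (326.4,204.4) to (333.6,228.6).

```bash
python3 - <<'E'
from h import *
np.set_printoptions(precision=4,suppress=True)
T=lambda x,y:((x-400)/3.2+135-.35,y/3.2+135-.35); S=lambda x,y:(x/3.2+130-.35,y/3.2+135-.35)
T2=lambda x,y:((x-400)/5+280-.4,y/5+165-.4); S2=lambda x,y:(x/5+250-.4,y/5+195-.4)
# rim by mask: light gray-blue in top
t=cv2.imread("pics/top0.png")
print("handle tri",tri(S(167,40),T(460,238)), "onz .205",onz("top",T(460,238),.205))
# rim outer extents by hand
w=np.array([onz("top",T(x,y),.148) for x,y in[(447,223),(601,223),(523,147),(523,300)]]);print("rim",w, w.mean(0))
# base corners
for p in[(632,275),(560,45),(430,55)]: print("pressbase",p,onz("top",T(*p),.02))
print("tab tri",tri(S(157,62),T(548,318)))
c=np.array([onz("top",T2(*p),.014) for p in[(498,185),(657,146),(706,305),(541,346)]]);print("stand",c,c.mean(0))
d=(c[0]+c[1]-c[2]-c[3]);print("yaw",np.degrees(np.arctan2(d[1],d[0]))); d=(c[0]+c[3]-c[1]-c[2]);print("yaw-y",np.degrees(np.arctan2(d[1],d[0]))-90)
print("peg root/tip onz",onz("top",T2(632,197),.174),onz("top",T2(668,318),.184))
print("peg root/tip tri",tri(S2(243,118),T2(632,197)),tri(S2(187,183),T2(668,318)))
print("start tcp px",proj("top",[.19,.621,.23]),proj("side",[.19,.621,.23]))
E
```

```text
handle tri [0.52   0.3063 0.2087] onz .205 [0.5219 0.3058 0.205 ]
rim [[0.5382 0.3312 0.148 ]
 [0.5368 0.1911 0.148 ]
 [0.607  0.2624 0.148 ]
 [0.4677 0.2616 0.148 ]] [0.5374 0.2616 0.148 ]
pressbase (632, 275) [0.4913 0.1766 0.02  ]
pressbase (560, 45) [0.7254 0.2494 0.02  ]
pressbase (430, 55) [0.7165 0.3815 0.02  ]
tab tri [0.4508 0.2244 0.2428]
stand [[ 0.5496 -0.1203  0.014 ]
 [ 0.5738 -0.2237  0.014 ]
 [ 0.4709 -0.2525  0.014 ]
 [ 0.4458 -0.1459  0.014 ]] [ 0.51   -0.1856  0.014 ]
yaw 14.737234613839105
yaw-y 13.223296249112465
peg root/tip onz [ 0.5325 -0.1783  0.174 ] [ 0.4637 -0.195   0.184 ]
peg root/tip tri [ 0.5325 -0.1785  0.1728] [ 0.464  -0.1961  0.1798]
start tcp px [[ 31.0014 335.2248]] [[ 41.5409 143.3803]]
```

apply_moves:
  moves:
    - [0, 0, -25, -0.9]
    - [0, 0, -25, -0.9]
    - [0, 0, -25, -0.9]
    - [0, 0, -25, -0.9]
    - [4, -46, 0, 0]
    - [4, -46, 0, 0]
    - [4, -46, 0, 0]
    - [4, -46, 0, 0]
  hand: 0
  squeeze: 40

```text
time: 1.1
ee_pos: [0.2351, 0.4406, 0.3309]
tool_rot: [-180.0, -0.0, -161.0]
wrist_force: [1.2, -0.0, -0.2]
gripper_width: 0.0852
grip_force: 0.0
```

apply_moves:
  moves:
    - [0, -46, 0, 0]
    - [-22, -38, 0, 0]
    - [-22, -38, 0, 0]
    - [-22, -38, 0, 0]
    - [-22, -38, 0, 0]
    - [-22, -38, 0, 0]
    - [-23, -38, 0, 0]
    - [0, 0, 0, 0]

```text
time: 2.1
ee_pos: [0.452, 0.2233, 0.3309]
tool_rot: [-179.9, -0.0, -161.4]
wrist_force: [-0.5, 0.3, -0.4]
gripper_width: 0.0852
grip_force: 0.0
```

apply_moves:
  moves:
    - [0, 0, 26, 0]
    - [0, 0, 26, 0]
    - [0, 0, 26, 0]
    - [0, 0, 0, 0]
    - [0, 0, 0, 0]

```text
time: 2.72
ee_pos: [0.4499, 0.2272, 0.2542]
tool_rot: [180.0, 0.1, -161.0]
wrist_force: [-0.5, 0.2, 0.4]
gripper_width: 0.0851
grip_force: 0.0
```

```bash
python3 - <<'E'
from h import *
s=snap("side","pics/s1.png");t=snap("top","pics/t1.png"); e=get_state()["ee_pos"]; print(e,proj("side",e),proj("top",e))
for n,im in(("side",s),("top",t)):
    p=proj(n,e)[0].round().astype(int); 
cv2.imwrite("pics/c3.png",np.hstack([crop(s,150,115,66,66,6),crop(t,145,195,66,66,6)]))
E
```

```text
[0.45032762 0.22718835 0.2544989 ] [[178.59035697 150.40157004]] [[178.52234263 235.02908286]]
```

View pics/c3.png

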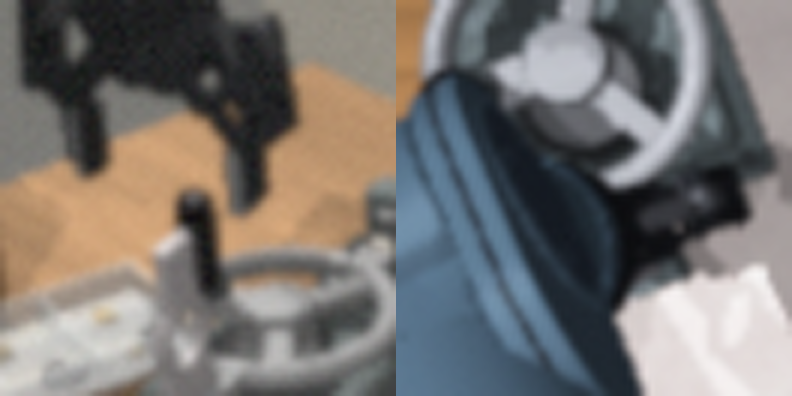

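The side view shows the open fingertips at (165,143) and (191,150), straddling the tab top at (178.6,154.5). The grip is centred, so I'm descending and closing.

apply_moves:
  moves:
    - [0, 0, 16, 0]
    - [0, 0, 16, 0]
    - [0, 0, 16, 0]
    - [0, 0, 0, 0]

```text
time: 3.32
ee_pos: [0.4487, 0.2259, 0.2035]
tool_rot: [-179.9, -0.2, -161.0]
wrist_force: [-0.0, 0.2, 1.2]
gripper_width: 0.0854
grip_force: 0.0
```

apply_moves:
  moves:
    - [0, 0, 0, 0]
    - [0, 0, 0, 0]
    - [0, 0, 0, 0]
    - [0, 0, 0, 0]
    - [0, 0, 0, 0]
    - [0, 0, 0, 0]
    - [0, 0, 0, 0]
  hand: 255
  squeeze: 60

```text
time: 4.2
ee_pos: [0.4495, 0.2283, 0.2057]
tool_rot: [179.9, 0.0, -160.9]
wrist_force: [-1.5, 5.6, 1.6]
gripper_width: 0.0068
grip_force: 58.7
```

apply_moves:
  moves:
    - [0, 1, -4, 0]
    - [0, 0, -8, 0]
    - [0, 0, -12, 0]
    - [0, 0, -12, 0]
    - [0, 0, -12, 0]
    - [0, 0, -12, 0]
    - [0, 0, -12, 0]
    - [0, 0, 0, 0]

```text
time: 5.2
ee_pos: [0.4502, 0.2276, 0.2784]
tool_rot: [180.0, 0.1, -161.0]
wrist_force: [-0.4, 0.3, -1.4]
gripper_width: 0.0069
grip_force: 59.0
```

```bash
python3 - <<'E'
from h import *
s=snap("side","pics/s2.png");t=snap("top"); s_=get_state();print(s_["ee_pos"],s_["grip_force"])
cv2.imwrite("pics/c4.png",crop(s,150,115,66,80,6))
E
```

```text
[0.44939606 0.22738828 0.27716047] 58.98140251636505
```

View pics/c4.png

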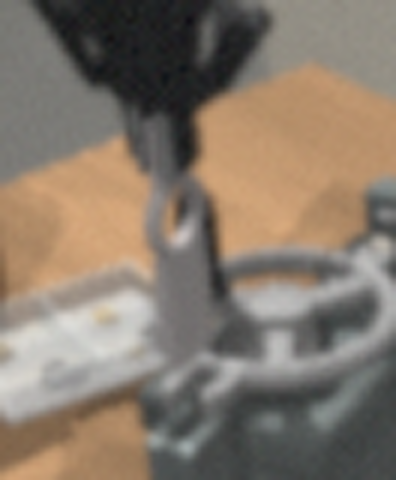

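The lock is free of the pocket and held square, with its bottom end clear of the fork. Now I'm carrying it to the stand.

apply_moves:
  moves:
    - [0, 0, -25, 0]
    - [0, 0, -27, 0]
    - [14, -36, 0, 0]
    - [14, -36, 0, 0]
    - [14, -36, 0, 0]
    - [14, -36, 0, 0]
    - [14, -36, 0, 0]
    - [14, -36, 0, 0]

```text
time: 6.3
ee_pos: [0.4398, -0.0054, 0.3288]
tool_rot: [180.0, -0.1, -161.0]
wrist_force: [0.7, -0.4, -2.2]
gripper_width: 0.0069
grip_force: 58.9
```

apply_moves:
  moves:
    - [14, -36, 0, 0]
    - [14, -36, 0, 0]
    - [14, -36, 0, 0]
    - [15, -38, 0, 0]
    - [15, -38, 0, 0]
    - [0, 0, 0, 0.95]
    - [0, 0, 0, 0.95]
    - [0, 0, 0, 0.95]

```text
time: 7.3
ee_pos: [0.4318, -0.2014, 0.3287]
tool_rot: [-180.0, -0.1, 170.2]
wrist_force: [0.3, -0.4, -1.9]
gripper_width: 0.007
grip_force: 59.0
```

apply_moves:
  moves:
    - [0, 0, 0, 0.95]
    - [0, 0, 0, 0.95]
    - [0, 0, 0, 0.95]
    - [0, 0, 0, 0.95]
    - [0, 0, 0, 0.95]
    - [0, 0, 0, 0.95]
    - [0, 0, 0, 0.95]
    - [0, 0, 0, 0]

```text
time: 8.3
ee_pos: [0.4319, -0.2013, 0.3288]
tool_rot: [-179.9, -0.0, 104.1]
wrist_force: [0.2, 0.2, -1.5]
gripper_width: 0.0073
grip_force: 59.0
```

apply_moves:
  moves:
    - [-2, 0, 22, 0]
    - [0, 0, 22, 0]
    - [0, 0, 22, 0]
    - [0, 0, 22, 0]
    - [0, 0, 20, 0]
    - [0, 0, 18, 0]
    - [0, 0, 0, 0]
    - [0, 0, 0, 0]

```text
time: 9.3
ee_pos: [0.433, -0.2036, 0.2038]
tool_rot: [180.0, 0.0, 104.1]
wrist_force: [0.1, -0.1, -1.6]
gripper_width: 0.0074
grip_force: 59.0
```

```bash
python3 - <<'E'
from h import *
s=snap("side","pics/s3.png");t=snap("top"); s_=get_state();e=s_["ee_pos"];print(e,proj("side",[e,e-[0,0,.026]]),proj("side",[[.5053,-.1851,.17],[.4626,-.1957,.18]]))
cv2.imwrite("pics/c5.png",np.hstack([crop(s,250,175,66,90,6),crop(t,300,185,66,90,6)]))
E
```

```text
[ 0.43323341 -0.20360155  0.20406798] [[281.60964016 230.96453491]
 [281.13493841 238.92192687]] [[293.59284434 224.77272818]
 [286.38528517 231.33311765]]
```

View pics/c5.png

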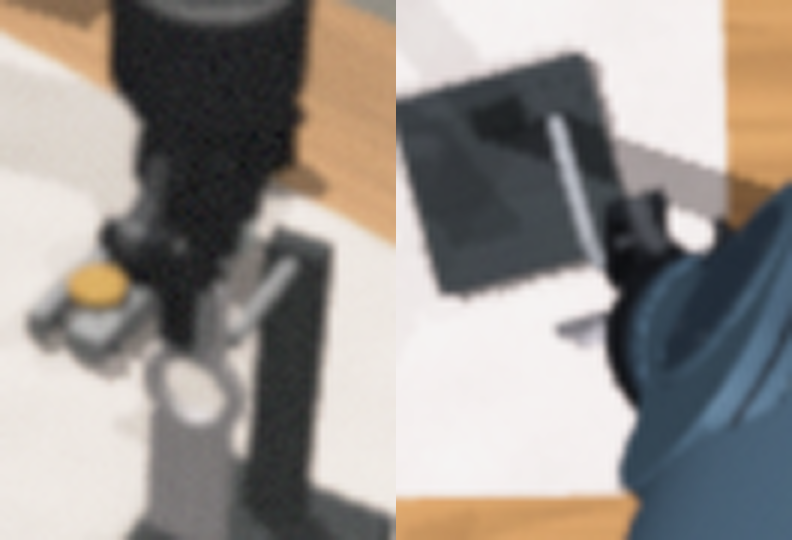

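The eye is at side (281.6,238.9), as predicted (26 mm below the TCP). The peg tip is at side (288,231), ahead of it and in line. Sliding on.

apply_moves:
  moves:
    - [0, 10, 2, 0]
    - [0, 10, 0, 0]
    - [0, 10, 0, 0]
    - [0, 8, 0, 0]
    - [0, 8, 0, 0]
    - [0, 0, 0, 0]

```text
time: 10.15
ee_pos: [0.4779, -0.1921, 0.2012]
tool_rot: [180.0, 0.0, 104.0]
wrist_force: [-0.2, 0.2, -2.3]
gripper_width: 0.0071
grip_force: 59.0
```

apply_moves:
  moves:
    - [0, 8, 0, 0]
    - [0, 8, 0, 0]
    - [0, 8, 0, 0]
    - [0, 4, 0, 0]
    - [0, 0, 0, 0]

```text
time: 10.78
ee_pos: [0.5047, -0.1854, 0.2012]
tool_rot: [-180.0, 0.0, 104.0]
wrist_force: [0.5, -0.9, -2.3]
gripper_width: 0.007
grip_force: 58.9
```

```bash
python3 - <<'E'
from h import *
s=snap("side","pics/s4.png");t=snap("top"); s_=get_state();e=s_["ee_pos"];print(e,s_["wrist_force"])
cv2.imwrite("pics/c6.png",np.hstack([crop(s,260,165,66,90,6),crop(t,300,165,66,90,6)]))
E
```

```text
[ 0.50419516 -0.1855968   0.20124266] [ 0.94658633 -0.28535123 -2.66023145]
```

View pics/c6.png

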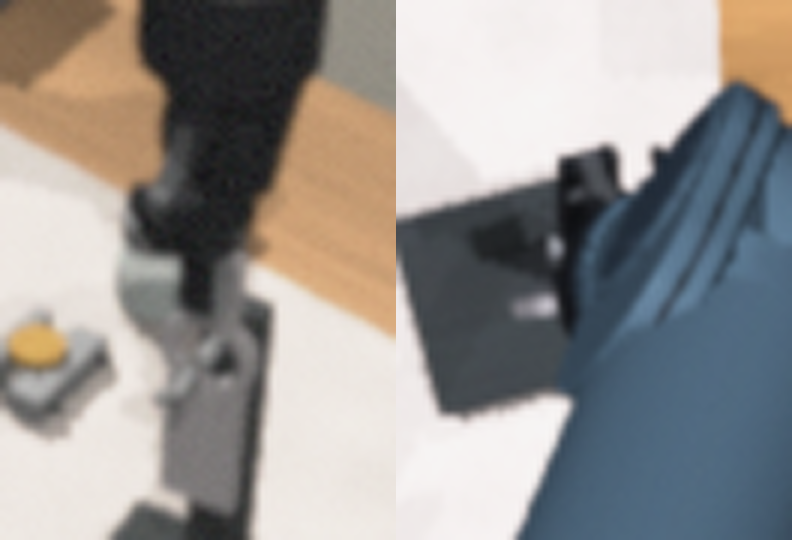

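The peg tip at crop (175,385) sticks out through the eye at (215,350), so it is threaded. Lowering.

apply_moves:
  moves:
    - [0, 0, 4, 0]
    - [0, 0, 4, 0]
    - [0, 0, 4, 0]
    - [0, 0, 2, 0]
    - [0, 0, 0, 0]

```text
time: 11.5
ee_pos: [0.5043, -0.1855, 0.1871]
tool_rot: [-180.0, -0.0, 104.0]
wrist_force: [0.3, 0.1, -2.6]
gripper_width: 0.0074
grip_force: 59.1
```

apply_moves:
  moves:
    - [0, 0, 1, 0]
    - [0, 0, 1, 0]
    - [0, 0, 0, 0]
    - [0, 0, 0, 0]

```text
time: 12.0
ee_pos: [0.5045, -0.1855, 0.1854]
tool_rot: [180.0, 0.0, 104.0]
wrist_force: [0.3, 0.3, -1.7]
gripper_width: 0.0068
grip_force: 59.1
```

apply_moves:
  moves:
    - [0, 0, 1, 0]
    - [0, 0, 0.5, 0]
    - [0, 0, 0, 0]
    - [0, 0, 0, 0]

```text
time: 12.5
ee_pos: [0.5047, -0.1856, 0.1847]
tool_rot: [180.0, -0.0, 104.0]
wrist_force: [-2.6, 1.7, 7.2]
gripper_width: 0.007
grip_force: 60.6
```

apply_moves:
  moves:
    - [0, 0, -0.5, 0]
    - [0, 0, 0, 0]
    - [0, 0, 0, 0]
  hand: 180

```text
time: 12.88
ee_pos: [0.5045, -0.1855, 0.1842]
tool_rot: [180.0, 0.0, 104.0]
wrist_force: [-0.5, 0.6, -0.2]
gripper_width: 0.0254
grip_force: 0.0
```

apply_moves:
  moves:
    - [0, 0, -10, 0]
    - [0, 0, -15, 0]
    - [0, 0, -20, 0]
    - [0, 0, -25, 0]
    - [0, 0, -25, 0]
    - [0, 0, 0, 0]

```text
time: 13.62
ee_pos: [0.5058, -0.1862, 0.282]
tool_rot: [179.7, 0.1, 104.0]
wrist_force: [0.2, 1.2, -0.0]
gripper_width: 0.0252
grip_force: 0.0
```

```bash
python3 - <<'E'
from h import *
s=snap("side","pics/s5.png");t=snap("top","pics/t5.png"); s_=get_state();e=s_["ee_pos"];print(e,s_["wrist_force"])
cv2.imwrite("pics/c7.png",np.hstack([crop(s,260,165,66,90,6),crop(t,300,165,66,90,6)]))
E
```

```text
[ 0.50443662 -0.18535599  0.27955887] [-0.5503291   0.86057686 -0.58140273]
```

View pics/c7.png

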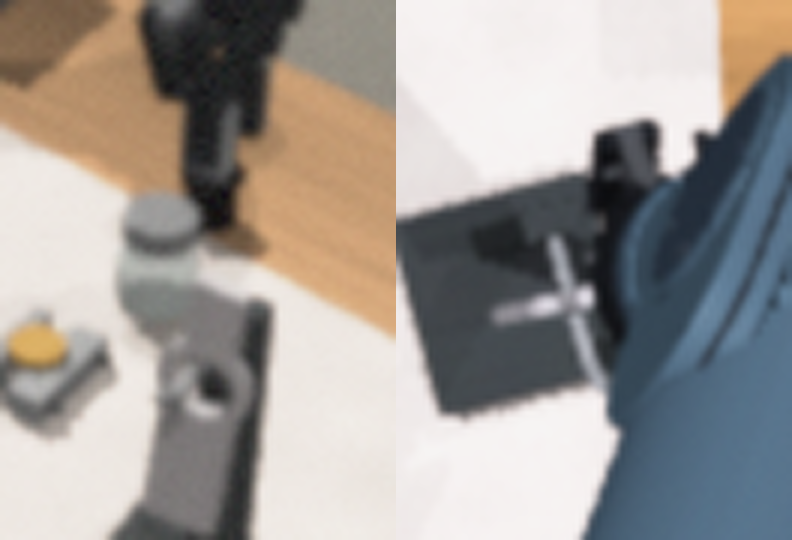

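The plate hangs by its eye on the peg, tab up, with the peg through the ring at crop (205,385). Next, without viewing a picture, I'll measure the handle and rim in the clear top view.

```bash
python3 - <<'E'
from h import *
np.set_printoptions(precision=4,suppress=True)
S=cv2.resize(cv2.imread("pics/t5.png"),None,fx=4,fy=4,interpolation=cv2.INTER_CUBIC)
def un(p): return ((p[0]+.5)/4-.5,(p[1]+.5)/4-.5)
im=S[150*4:250*4,130*4:220*4]; g=im.max(2)
m=(g<48).astype(np.uint8); n,l,st,ce=cv2.connectedComponentsWithStats(m)
for i in range(1,n):
    if st[i,4]>150: print("dark",st[i],un(ce[i]+[520,600]), onz("top",un(ce[i]+[520,600]),.205))
c=cv2.HoughCircles(cv2.medianBlur(cv2.cvtColor(im,cv2.COLOR_BGR2GRAY),5),cv2.HOUGH_GRADIENT,1,40,param1=120,param2=25,minRadius=70,maxRadius=115)
for x,y,r in c[0][:4]: print("circ",x,y,r,un((x+520,y+600)),onz("top",un((x+520,y+600)),.146))
s=cv2.imread("pics/s5.png"); ss=cv2.resize(s,None,fx=4,fy=4,interpolation=cv2.INTER_CUBIC)[135*4:180*4,165*4:200*4]
m=(ss.max(2)<55).astype(np.uint8); n,l,st,ce=cv2.connectedComponentsWithStats(m)
for i in range(1,n):
    if st[i,4]>150: print("sidedark",un(st[i,:2]+[660,540]),st[i,2:]/4)
print(proj("side",[[.521,.306,.205],[.521,.306,.15]]),proj("top",[.521,.306,.205]))
E
```

```text
dark [  89   10   87   52 1649] (np.float64(163.93928138265616), np.float64(159.78267131594907)) [0.6594 0.2775 0.205 ]
dark [149 149  18  21 289] (np.float64(168.92776816608998), np.float64(189.22707612456747)) [0.5765 0.2631 0.205 ]
dark [  86  227   43   36 1021] (np.float64(157.08410871694417), np.float64(211.15438295788442)) [0.5159 0.2955 0.205 ]
dark [139 252  78  37 728] (np.float64(173.55460164835165), np.float64(218.14526098901098)) [0.4961 0.2498 0.205 ]
dark [207 315  21  47 310] (np.float64(183.63629032258063), np.float64(234.09193548387097)) [0.4519 0.2218 0.205 ]
circ 173.5 219.5 95.0 (np.float32(173.0), np.float32(204.5)) [0.5371 0.2626 0.146 ]
sidedark (np.float64(179.875), np.float64(148.125)) [  7.  17. 317.]
[[183.017  148.0483]
 [184.6046 162.2598]] [[153.3215 209.3466]]
```

apply_moves:
  moves:
    - [0, 0, -20, 0]
    - [20, 6, 0, 0]
    - [38, 10, 0, 0]
    - [38, 11, 0, 0]
    - [38, 11, 0, 0]
    - [38, 11, 0, 0]
    - [38, 11, 0, 0]
    - [38, 11, 0, 0]

```text
time: 14.72
ee_pos: [0.5127, 0.0735, 0.2985]
tool_rot: [-179.9, 0.0, 104.0]
wrist_force: [-0.3, 0.2, -0.8]
gripper_width: 0.0248
grip_force: 0.0
```

apply_moves:
  moves:
    - [38, 11, 0, 0]
    - [38, 11, 0, 0]
    - [38, 11, 0, 0]
    - [38, 11, 0, 0]
    - [38, 11, 0, 0]
    - [37, 9, 0, 0]
    - [0, 0, 0, 0]
    - [0, 0, 0, 0]
  hand: 40

```text
time: 15.72
ee_pos: [0.5204, 0.3069, 0.2985]
tool_rot: [-179.9, 0.1, 104.0]
wrist_force: [0.1, -0.1, -0.5]
gripper_width: 0.0721
grip_force: 0.0
```

apply_moves:
  moves:
    - [0, 0, 20, 0]
    - [0, 0, 20, 0]
    - [0, 0, 20, 0]
    - [0, 0, 0, 0]

```text
time: 16.23
ee_pos: [0.5199, 0.3059, 0.238]
tool_rot: [-179.8, 0.1, 103.9]
wrist_force: [-0.7, 0.1, 0.3]
gripper_width: 0.072
grip_force: 0.0
```

```bash
python3 - <<'E'
from h import *
s=snap("side","pics/s6.png");t=snap("top","pics/t6.png"); e=get_state()["ee_pos"];print(e,proj("side",[e,[.52,.308,.205]]),proj("top",[e,[.52,.308,.205]]))
cv2.imwrite("pics/c8.png",np.hstack([crop(s,150,105,66,90,6),crop(t,125,165,66,90,6)]))
E
```

```text
[0.52110215 0.30707379 0.23990529] [[181.79459146 138.55230623]
 [182.40899579 147.94828504]] [[149.8710738  208.77079193]
 [152.5967696  209.7149255 ]]
```

View pics/c8.png

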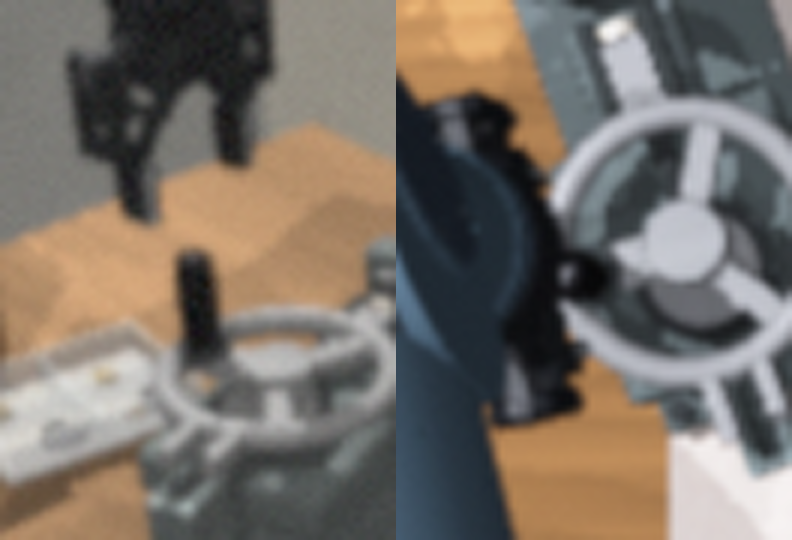

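The side view has the fingers at (173,141) and (189,132), straddling the handle top at (182,147). In the top view the fork lugs are at (178,231) and (187,229), so they are still over the pocket. Descending and gripping lightly.

apply_moves:
  moves:
    - [0, 0, 18, 0]
    - [0, 0, 18, 0]
    - [0, 0, 18, 0]
    - [0, 0, 16, 0]
    - [0, 0, 0, 0]

```text
time: 16.95
ee_pos: [0.5196, 0.3075, 0.1675]
tool_rot: [-179.8, 0.1, 104.0]
wrist_force: [0.9, -0.4, 0.3]
gripper_width: 0.0721
grip_force: 0.0
```

apply_moves:
  moves:
    - [0, 0, 0, 0]
    - [0, 0, 0, 0]
    - [0, 0, 0, 0]
    - [0, 0, 0, 0]
    - [0, 0, 0, 0]
    - [0, 0, 0, 0]
  hand: 255
  squeeze: 30

```text
time: 17.7
ee_pos: [0.5211, 0.3083, 0.17]
tool_rot: [179.9, -0.0, 104.0]
wrist_force: [-0.3, -0.1, 5.7]
gripper_width: 0.0228
grip_force: 29.6
```

```bash
python3 - <<'E'
from h import *
s=get_state();print(s["ee_pos"],s["wrist_force"],s["ft_torque"])
# plan: displacement rows in tool frame (yaw 104), 7.5 deg steps clockwise from 110.5
yaw=np.radians(104);X=np.array([np.cos(yaw),np.sin(yaw)]);Y=np.array([np.sin(yaw),-np.cos(yaw)])
a=np.radians(110.7-7.5*np.arange(49));p=50*np.c_[np.cos(a),np.sin(a)];d=np.diff(p,axis=0)
for i in range(0,48,8): print(np.round(np.c_[d@X,d@Y][i:i+8],1).tolist())
E
```

```text
[0.52113269 0.30830705 0.17003872] [-0.32941443 -0.08589221  5.71867434] [-0.045457    0.0426427  -0.00932103]
[[0.3, 6.5], [-0.5, 6.5], [-1.4, 6.4], [-2.2, 6.2], [-3.0, 5.8], [-3.7, 5.4], [-4.4, 4.9], [-5.0, 4.2]]
[[-5.5, 3.6], [-5.9, 2.8], [-6.2, 2.0], [-6.4, 1.2], [-6.5, 0.3], [-6.5, -0.5], [-6.4, -1.4], [-6.2, -2.2]]
[[-5.8, -3.0], [-5.4, -3.7], [-4.9, -4.4], [-4.2, -5.0], [-3.6, -5.5], [-2.8, -5.9], [-2.0, -6.2], [-1.2, -6.4]]
[[-0.3, -6.5], [0.5, -6.5], [1.4, -6.4], [2.2, -6.2], [3.0, -5.8], [3.7, -5.4], [4.4, -4.9], [5.0, -4.2]]
[[5.5, -3.6], [5.9, -2.8], [6.2, -2.0], [6.4, -1.2], [6.5, -0.3], [6.5, 0.5], [6.4, 1.4], [6.2, 2.2]]
[[5.8, 3.0], [5.4, 3.7], [4.9, 4.4], [4.2, 5.0], [3.6, 5.5], [2.8, 5.9], [2.0, 6.2], [1.2, 6.4]]
```

apply_moves:
  moves:
    - [0.3, 6.5, 0, 0]
    - [-0.5, 6.5, 0, 0]
    - [-1.4, 6.4, 0, 0]
    - [-2.2, 6.2, 0, 0]
    - [-3.0, 5.8, 0, 0]
    - [-3.7, 5.4, 0, 0]
    - [-4.4, 4.9, 0, 0]
    - [-5.0, 4.2, 0, 0]

```text
time: 18.7
ee_pos: [0.57, 0.3007, 0.1701]
tool_rot: [180.0, -0.1, 104.0]
wrist_force: [-2.7, 0.1, 7.2]
gripper_width: 0.0228
grip_force: 29.8
```

Forces are small, so I'm continuing.

apply_moves:
  moves:
    - [-5.5, 3.6, 0, 0]
    - [-5.9, 2.8, 0, 0]
    - [-6.2, 2.0, 0, 0]
    - [-6.4, 1.2, 0, 0]
    - [-6.5, 0.3, 0, 0]
    - [-6.5, -0.5, 0, 0]
    - [-6.4, -1.4, 0, 0]
    - [-6.2, -2.2, 0, 0]

```text
time: 19.7
ee_pos: [0.5882, 0.2539, 0.17]
tool_rot: [179.9, -0.1, 104.0]
wrist_force: [-0.8, 1.5, 5.4]
gripper_width: 0.0226
grip_force: 29.7
```

apply_moves:
  moves:
    - [-5.8, -3.0, 0, 0]
    - [-5.4, -3.7, 0, 0]
    - [-4.9, -4.4, 0, 0]
    - [-4.2, -5.0, 0, 0]
    - [-3.6, -5.5, 0, 0]
    - [-2.8, -5.9, 0, 0]
    - [-2.0, -6.2, 0, 0]
    - [-1.2, -6.4, 0, 0]

```text
time: 20.7
ee_pos: [0.5567, 0.2148, 0.17]
tool_rot: [179.8, -0.0, 104.0]
wrist_force: [1.8, 2.4, 5.5]
gripper_width: 0.0224
grip_force: 29.7
```

apply_moves:
  moves:
    - [-0.3, -6.5, 0, 0]
    - [0.5, -6.5, 0, 0]
    - [1.4, -6.4, 0, 0]
    - [2.2, -6.2, 0, 0]
    - [3.0, -5.8, 0, 0]
    - [3.7, -5.4, 0, 0]
    - [4.4, -4.9, 0, 0]
    - [5.0, -4.2, 0, 0]

```text
time: 21.7
ee_pos: [0.5077, 0.2223, 0.17]
tool_rot: [179.8, 0.0, 104.0]
wrist_force: [3.0, -0.4, 5.5]
gripper_width: 0.0225
grip_force: 29.7
```

apply_moves:
  moves:
    - [5.5, -3.6, 0, 0]
    - [5.9, -2.8, 0, 0]
    - [6.2, -2.0, 0, 0]
    - [6.4, -1.2, 0, 0]
    - [6.5, -0.3, 0, 0]
    - [6.5, 0.5, 0, 0]
    - [6.4, 1.4, 0, 0]
    - [6.2, 2.2, 0, 0]

```text
time: 22.7
ee_pos: [0.4892, 0.2685, 0.17]
tool_rot: [180.0, 0.0, 103.9]
wrist_force: [0.0, -1.6, 9.0]
gripper_width: 0.0226
grip_force: 30.1
```

apply_moves:
  moves:
    - [5.8, 3.0, 0, 0]
    - [5.4, 3.7, 0, 0]
    - [4.9, 4.4, 0, 0]
    - [4.2, 5.0, 0, 0]
    - [3.6, 5.5, 0, 0]
    - [2.8, 5.9, 0, 0]
    - [2.0, 6.2, 0, 0]
    - [1.2, 6.4, 0, 0]

```text
time: 23.7
ee_pos: [0.5205, 0.3081, 0.17]
tool_rot: [-180.0, -0.0, 104.0]
wrist_force: [-1.6, -0.2, 10.1]
gripper_width: 0.0225
grip_force: 30.1
```

apply_moves:
  moves:
    - [0, 0, 0, 0]
    - [0, 0, 0, 0]
    - [0, 0, 0, 0]

```text
time: 24.08
ee_pos: [0.5213, 0.3084, 0.17]
tool_rot: [179.9, -0.0, 104.0]
wrist_force: [0.5, 1.0, 6.7]
gripper_width: 0.0226
grip_force: 29.9
```

Back at the starting pose. Releasing, rising to the earlier viewing pose, and comparing pictures numerically.

apply_moves:
  moves:
    - [0, 0, 0, 0]
    - [0, 0, 0, 0]
    - [0, 0, 0, 0]
    - [0, 0, 0, 0]
  hand: 40

```text
time: 24.58
ee_pos: [0.5204, 0.3079, 0.1691]
tool_rot: [-180.0, 0.0, 104.0]
wrist_force: [-1.3, 0.1, 0.2]
gripper_width: 0.0722
grip_force: 0.0
```

apply_moves:
  moves:
    - [0, 0, -10, 0]
    - [0, 0, -20, 0]
    - [0, 0, -20, 0]
    - [0, 0, -20, 0]
    - [0, 0, 0, 0]
    - [0, 0, 0, 0]

```text
time: 25.32
ee_pos: [0.5202, 0.308, 0.2388]
tool_rot: [-180.0, 0.0, 104.0]
wrist_force: [0.3, -0.3, 0.1]
gripper_width: 0.0721
grip_force: 0.0
```

```bash
python3 - <<'E'
from h import *
print(get_state()["ee_pos"])
for n,ref,boxes in(("side",cv2.imread("pics/s6.png"),{"wheel":(175,150,45,40),"handle":(176,143,14,22),"lock":(270,190,45,70)}),("top",cv2.imread("pics/t6.png"),{"fork":(172,222,20,18),"wheel":(160,182,40,45),"slide":(155,145,30,40),"lock":(310,180,40,50)})):
    im=snap(n,f"pics/{n}_end.png")
    for k,(x,y,w,h) in boxes.items():
        a,b=[cv2.cvtColor(q,cv2.COLOR_BGR2GRAY)[y:y+h,x:x+w].astype(np.float32) for q in(ref,im)]
        # template match subwindow for shift
        print(n,k,"meandiff",np.abs(a-b).mean(),"shift",cv2.phaseCorrelate(a,b,cv2.createHanningWindow((w,h),cv2.CV_32F)))
    d=cv2.absdiff(ref,im).max(2)>45; ys,xs=np.nonzero(d); print("changed px",len(xs),(xs.min(),xs.max(),ys.min(),ys.max()) if len(xs) else "")
E
```

```text
[0.52020779 0.30795922 0.23881727]
side wheel meandiff 1.9233333 shift ((0.6573145614440605, 0.1346375931096766), 0.8646345901489257)
side handle meandiff 2.2662337 shift ((0.3742225586601329, -0.009782111538905625), 0.9358452161153158)
side lock meandiff 1.2911111 shift ((0.4658176853467886, -0.0009206833105324108), 0.9251026082921912)
changed px 0 
top fork meandiff 1.5472223 shift ((0.07325025001857455, 0.04713939974148218), 1.0468102587593926)
top wheel meandiff 0.81222224 shift ((0.05671545451739135, 0.5706868342605667), 0.9947014689445496)
top slide meandiff 0.49666667 shift ((-0.0191077080758415, 0.11141768058722334), 0.968503701488177)
top lock meandiff 0.368 shift ((0.016246600225308327, 0.01622474879750868), 0.9962517700195312)
changed px 35 (np.int64(77), np.int64(316), np.int64(172), np.int64(263))
```

The wheel, fork, slide and hung lock match the pre-turn pictures to within a fraction of a pixel. I'm moving clear and handing in.

apply_moves:
  moves:
    - [0, 0, -25, 0]
    - [0, 0, -25, 0]
    - [0, 0, -20, 0]
    - [0, 0, 0, 0]
    - [0, 0, 0, 0]

```text
time: 26.05
ee_pos: [0.52, 0.3078, 0.3079]
tool_rot: [-179.9, 0.0, 104.0]
wrist_force: [0.3, -1.0, -0.3]
gripper_width: 0.0723
grip_force: 0.0
```

```bash
python3 -c "
from plant import *
print(job_done())"
```

```text
the job is handed in; nothing more can be done
None
```

The lock plate hangs by its eye on the peg and the flywheel made one full clockwise turn, with its fork back over the pocket and the slide back in; the job was handed in at about 26 s.

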